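# Lock out the belt grinder and hold its tensioner back

### The arm

A 6-joint arm with a two-finger parallel gripper is mounted at the origin on the work surface. World frame = base frame: x ahead of the robot, y to its left, z up, the work surface at z = 0. Lengths are in mm, angles in degrees, forces in N, time in s.
With the tool pointing down it reaches from about 300 to 850 mm from the base axis. Payload 4.2 kg.
Tool frame: the origin (TCP) lies at the very end of the fingers, on their centre line; the grasp point (between the pads) lies 19 mm behind it (env.tcp_to_grasp is the distance from the TCP to the grasp point, in mm); z points along the fingers, y is the line along which they close (so a half turn about z gives the same grasp; the last joint's range is limited). The gripper opens to 91 mm and grips with 3 to 60 N. Pads are 32 mm wide; open, the fingers measure 118 mm over their backs; the gripper's body (76 mm by 178 mm) begins 60 mm behind the grasp point.
Start: joints at [63.369, 18.312, 89.639, -0, 72.044, -1.146], TCP at [247.414, 519.066, 213.976] pointing down, gripper open.
Joint ranges: [-177.97, 177.97], [-48.28, 115.42], [12.27, 149.76], [-77.06, 257.06], [2.81, 150.46], [-146.56, 146.56]. Speed limits (degrees/s): [147.25, 147.25, 180, 180, 180, 180].

### API

Orientations are given as [roll, pitch, yaw] about the fixed x, y, z axes, in that order (R = Rz(yaw) Ry(pitch) Rx(roll)).
In Python, from workcell import env gives the robot as it stands.
- The arm moves only by the tool move_arm, never from a script. Its argument "plan" is a list of rows, each a list of 3 entries, a list of its own where there are three numbers: the shift along the world's x, y, z in cm, then the turn about the world's z in degrees, then the closure, from 0 (fully open) to 1 (shut). In form: [[[x, y, z], turn, claw], ...]. A call has 1 to 5 rows; each row shifts and turns the commanded pose from where the row before left it; what a row does not reach is not made up. A row lasts 1/10 s, in which the tool goes at most 50 mm and 8.59 degrees, less where a joint would pass 70% of its speed; a pose out of reach is approached as far as the arm can. A call is refused whole if a number of a shift passes 5 or a number of a turn 8.59, either way. A call with a gripper value outside its range is refused whole. The fingers move at their own pace and stop on an object; "squeeze" is the grip in N (left out, the last holds). Time passes only in rows, so rows that do not move let the fingers close. It gives the time, the measured TCP pose, the force, the opening and the grip force at its end, in the units of the state.
- env.state(): the state, without advancing time (a new reading comes with each control period).
- env.grab_frame(name): name is "scene" or "top"; returns a dict with "frame" (420x560x3 uint8, red, green, blue), "z_map" (420x560 float32, mm along the optical axis (not along the pixel's ray), 0 where there is no reading), "fovy" (degrees; the focal length in pixels is half the picture's height over the tangent of half this angle, whatever the lens; pixels are square), "cx", "cy" (the principal point, pixels), "position" and "orientation" of the camera in the world. Camera axes: x right, y down, z forward; pixel columns grow to the right and rows downward; lengths in mm; the calibration is good to about 2 mm. A picture is of the moment at which its call begins.
- env.job_done(): hands the job in; it is judged then, once.
Trained networks look in a picture, given as the dict that the camera call returned (one of the last four; its "shot" number tells which), for a name from the list of things; names that differ only in an ending like _2 or _b are one class to them, and where a whole thing is asked for, a point or a joint stands for the part that bears it (a point fixed in the world has none). Each returns a list of dicts, best first, with "score" (0 to 1); they miss things now and then, are a little off and sometimes report something else, mostly with a low value. They report only what shows in the picture. A call takes as long as a camera call. They do not tell look-alikes from the thing itself.
- env.search_frame(picture, label): "point" ([column, row] in pixels, amid what is visible of it).
- env.landmark_of(picture, label): "point" ([column, row] in pixels: a listed point, or the origin of a listed thing).
The state is a dict: "time_s": time; "qpos": joint angles; "qvel": joint speeds; "effort": joint torques, N m; "ee_pos": TCP position; "ee_rot": TCP orientation; "force": force on the tool from outside, world axes, zero at the start; "torque": the same for the moment, N m; "gripper_width": finger opening in mm; "gripper_force": force on a finger pad.
Only numpy, scipy, OpenCV 4.12 (cv2) and the standard library are available. Lean on these libraries where they do the work, as an engineer would, in place of code of your own. Each camera call takes 0.05 s, during which the arm holds its last target. There are 200 camera calls.

### The job

I want to slip a new belt onto the flat-lying bench grinder: first swing the red lockout hasp on the grey switch box all the way down until it lies in its catch over the steel staple. Then push the grinder's yellow sprung tensioner arm back by its black post, towards the rubber drive wheel, until the pawl has clicked over and dropped back, and finish holding it there against its spring with the gripper, without letting go. Leave the bottle, the steel block and the graver where they are.

Things in the scene. Friction and masses are not known exactly. Their poses are not given: they have to be found in the camera images.
- grinder: Belt grinder lying flat, bolted down, no belt fitted. Green plate 300 x 310 x 12 mm; origin on the bench; the plate spans x -100..200, y -180..130 mm of its frame. On it: black rubber drive wheel 90 mm wide at (0,-120), top 80 mm; steel platen at (52,-55), top 72 mm; grey motor 96 mm wide at (125,-115), top 100 mm; tensioner pivot at (90,40). Beside the post, its +y side is free.
- tensioner_arm: Yellow tensioner arm, a flat bar 24 mm wide, top 48 mm above the bench, swinging level about its pivot (this origin, at bench height). Its own x axis runs along the bar from pivot to push post, z up. At x = 95 mm an aluminium idler wheel 48 mm wide (49 to 79 mm high), at x = 149 mm the black push post; its tail beyond the pivot carries the tooth that lifts the pawl.
- push_post (a point): Point on the axis of the black upright push post (16 mm diameter, 48 to 92 mm above the bench), 80 mm above the bench, 149 mm from the pivot. Compressing the spring moves it in a level arc towards the grinder's -y side (arm turns counter-clockwise from above): push it on the side that faces the arm's own -y direction.
- tensioner_pivot (a point): Point on the vertical axis about which the tensioner arm swings, 48 mm above the bench.
- tension (a joint): Tensioner angle (rad): 0 at rest, grows as the arm is pushed back, end stop 0.55. The spring pushes back with about 4 N at the post at 0 and 8 N at 0.45 and returns the arm to 0 when let go: the click does not hold it. The tooth lifts the pawl from about 0.15, passes it at about 0.25 (push rises 1 or 2 N, then dips); the pawl has dropped by about 0.33.
- pawl (a joint): Lift of the brass pawl slider at the arm's tail (m): 0 when seated, about 0.0025 while the tooth passes, back to 0 after the click.
- switch_box: Grey switch box 160 x 80 x 60 mm high, bolted to the bench; origin on the bench under its centre. On top a green and a red push button, a steel staple (a bail 19 mm long in x and 5 mm thick, centred at x = -31 mm, top 86 mm above the bench), and the hinge of the red hasp at x = +58 mm.
- hasp_hinge (a point): Point on the hasp's hinge axis, which runs level along the switch box's y axis, 71 mm above the bench. When closed the hasp lies level from here along the box's -x direction, over the buttons, with the staple standing through its slot.
- hasp_push (a point): Point on the middle of the red hasp's upper face, 50 mm from the hinge: the place to push it down. The hasp is 112 mm long, 30 mm wide, 5 mm thick; its slot for the staple is 74 to 102 mm from the hinge.
- hasp (a joint): Hasp's opening angle (rad): 0 closed, lying over the staple, upper face 73.5 mm above the bench; grows as it stands up (1.5 nearly upright). A stiff hinge holds it where it is left; about 1 to 2 N at the push point moves it.
- bottle: Small closed bottle with blue cap, 36 mm across, 75 mm high, standing loose on the bench on the grinder's +y side; origin under its centre. Leave it.
- steel_block: Loose steel bench block 60 x 60 x 24 mm behind the switch box; origin under its centre. Leave it.
- graver: Loose graver with orange handle, 140 mm long, lying on the bench in front of the switch box; its own x axis runs along it. Leave it.
Not all that is in view belongs to the job. Of the things shaped like the switch_box, the grey one is meant.

How it is judged (in metres and radians):
On the way, in this order (a step that is already met when the one before it is completed fails the run):
1. the hasp lies closed over its staple (value of joint hasp below 0.06 rad), for 0.2 s.
2. the tensioner arm has been pushed past the click and the pawl has dropped back (value of joint tension above 0.32 rad and value of joint pawl below 0.001 m), for 0.2 s.
At the end, for the whole second after the job is handed in: The hasp is closed (under 0.06 rad), the tensioner arm is beyond its click (over 0.32 rad) with the pawl dropped back (lifted less than 1 mm), held there by the gripper's fingers or the arm with more than 2.5 N; bottle, steel block and graver are within 20 mm of where they were, the bottle upright (all of step 2 and contact force between any of the fingers, the arm and tensioner_arm above 2.5 N and value of joint hasp below 0.06 rad and distance of each of bottle, steel_block, graver from where it was at the start of the episode below 0.02 m and angle between bottle's own z axis and vertical below 0.2 rad); the arm keeps its last pose, push and grip.
It fails at once if the tensioner is pushed past its click while the lockout is open (value of joint tension above 0.32 rad and value of joint hasp above 0.15 rad).
It fails at once if the bottle is knocked over (angle between bottle's own z axis and vertical above 0.6 rad).
It fails at once if the bottle, block or graver is pushed away (distance of any of bottle, steel_block, graver from where it was at the start of the episode above 0.04 m).
It also fails if it takes over 45 s, if anything falls off the work surface, if the arm or the gripper's body presses on something with over 40 N, if the wrist force passes 120 N, or if a joint passes its speed limit or range.

## Working session

There is one attempt and no reset: what is moved stays moved. The work goes in short steps, Python scripts to look and compute and a tool call to move; the robot and the scene stay as the last step left them, time stands still between calls to the robot, and variables do not carry over. Pictures are saved under pics/ and viewed, at most 10 in all, crops included, and the job is handed in when it is done.

Besides the shell and the picture viewer there is one more tool, called in YAML: its name, and indented under it one key for each argument. move_arm: Moves the arm, as the interface text tells. Its arguments: {"type":"object","properties":{"plan":{"type":"array","items":{"type":"array"}},"squeeze":{"type":"number"}},"required":["plan"]}

```bash
mkdir -p pics; cat > h.py <<'E'
import numpy as np,cv2
from scipy.spatial.transform import Rotation as R
from workcell import env
def cam(p):
    o=np.array(p["orientation"],float)
    M=o if o.shape==(3,3) else R.from_euler('xyz',o,degrees=True).as_matrix()
    h=p["frame"].shape[0]; f=h/2/np.tan(np.radians(p["fovy"])/2)
    return M,np.array(p["position"],float),f
def ray(p,uv):
    M,t,f=cam(p); return M@np.array([(uv[0]-p["cx"])/f,(uv[1]-p["cy"])/f,1]),t
def at_z(p,uv,z):
    d,t=ray(p,uv); return t+d*(z-t[2])/d[2]
def at_depth(p,uv):
    d,t=ray(p,uv); u,v=np.round(uv).astype(int)
    w=p["z_map"][max(v-1,0):v+2,max(u-1,0):u+2]; w=w[w>0]
    return t+d*np.median(w) if len(w) else None
def proj(p,X):
    M,t,f=cam(p); c=M.T@(np.array(X)-t); return c[:2]/c[2]*f+[p["cx"],p["cy"]]
def save(p,n): cv2.imwrite("pics/"+n,cv2.cvtColor(p["frame"],cv2.COLOR_RGB2BGR))
E
python3 - <<'E'
from h import *
np.set_printoptions(precision=1,suppress=True)
Z=dict(push_post=80,tensioner_pivot=48,hasp_hinge=71,switch_box=0,grinder=0,bottle=0,steel_block=0,graver=0)
for n in("scene","top"):
    p=env.grab_frame(n); save(p,n+"0.png"); print(n,p["position"],p["orientation"],p["fovy"])
    for l in ["push_post","tensioner_pivot","hasp_hinge","hasp_push","switch_box","grinder","bottle","steel_block","graver"]:
        for d in env.landmark_of(p,l)[:3]:
            print(l,round(d["score"],2),np.array(d["point"]),"z:",at_z(p,d["point"],Z[l])[:2] if l in Z else "", "depth:",at_depth(p,d["point"]))
print(env.state())
E
```

```text
scene [1173.2  598.9 1005.6] [-136.    -1.   135.6] 50.36676052259606
push_post 0.77 [370.7 262.6] z: [488.6 260.8] depth: [498.2 265.5  93. ]
tensioner_pivot 0.6 [363.5 334.6] z: [649.6 369.8] depth: [640.5 365.8  31.3]
tensioner_pivot 0.55 [319.8 295.9] z: [644.  225.1] depth: [647.2 227.4  53.9]
hasp_hinge 0.91 [215.1 195.5] z: [ 619.1 -225.5] depth: [ 623.8 -218.4   79.1]
hasp_hinge 0.74 [273.  152.1] z: [ 346.2 -257.7] depth: [ 347.7 -256.1   72.8]
hasp_hinge 0.72 [225.  128.2] z: [ 376.4 -473.1] depth: [ 381.2 -466.7   76.6]
hasp_push 0.75 [233.2 120.9] z:  depth: [ 329.9 -482.7   75.4]
hasp_push 0.71 [217.9 180.9] z:  depth: [ 603.3 -225.1  120.6]
hasp_push 0.59 [189.7 156.4] z:  depth: [ 564.3 -426.9   73.4]
switch_box 0.9 [227.6 197.4] z: [ 553.2 -253.4] depth: [ 590.  -202.9   59.6]
switch_box 0.85 [233.2 137.1] z: [ 329.7 -489.7] depth: [ 372.6 -434.4   51.1]
switch_box 0.82 [283.8 161.1] z: [ 290.8 -259.9] depth: [ 335.1 -216.8   50.4]
grinder 0.62 [362.9 333.4] z: [621.9 355.3] depth: [641.7 364.   36.3]
grinder 0.57 [330.9 275.5] z: [545.5 182.9] depth: [554.3 188.6  14
[... 1243 characters left out ...]
5  13.1]
grinder 0.29 [350.3 148.6] z: [ 699.9 -219.1] depth: [ 693.3 -215.1   24.3]
bottle 0.53 [160.6 175.6] z: [619.8 366.6] depth: [610.6 352.1  45.1]
steel_block 0.68 [352.2 147.4] z: [ 703.6 -225.1] depth: [ 696.8 -220.9   24.9]
graver 0.77 [363.3 234.9] z: [ 433.  -250.6] depth: [ 431.9 -246.1   23.6]
{'time_s': 1.0, 'qpos': array([63.4, 18.3, 89.6, -0. , 72. , -1.1]), 'qvel': array([ 0.1, -0. , -0. , -0. , -0. ,  0.1]), 'effort': array([  0. , -41.2, -23.2,   0.1,   0. ,   0. ]), 'ee_pos': array([247.4, 519.1, 214. ]), 'ee_rot': array([180. ,   0. , 154.5]), 'force': array([ 0.8, -0.1,  0.3]), 'torque': array([-0.,  0., -0.]), 'gripper_force': 0.0, 'gripper_width': 91.58223173532534}
```

View pics/scene0.png

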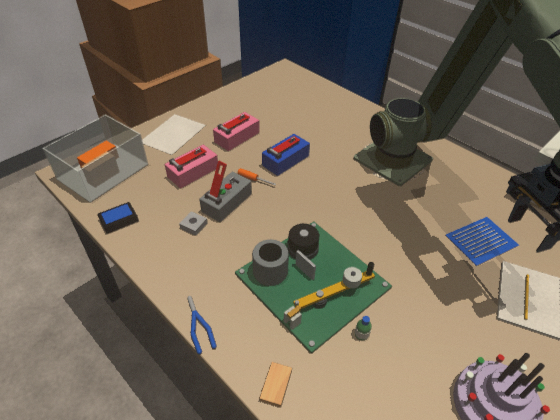

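View pics/top0.png

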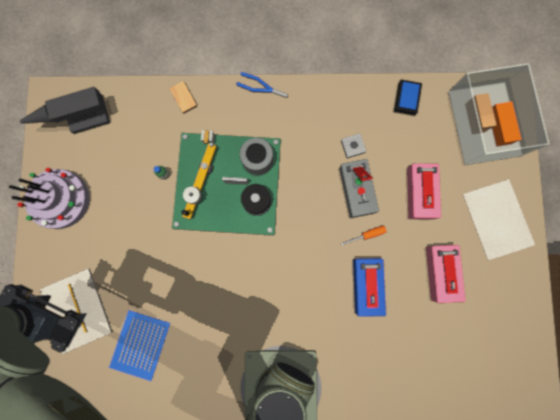

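The scene view shows the grey box with its raised red hasp at (227,195) and the grinder's post at about (370,268). In the top view they are at (360,188) and (187,212). Look-alikes for the switch box in the top view are the blue box at (370,287), a pink one at (425,190) and another pink one at (448,272). The grey one is the right one, and I'll check it in a close crop.

```bash
python3 - <<'E'
import cv2,numpy as np
a=cv2.imread("pics/scene0.png");b=cv2.imread("pics/top0.png")
r=lambda i,x,y:cv2.resize(i[y:y+75,x:x+100],(400,300),interpolation=cv2.INTER_CUBIC)
def r2(i,x,y,w,h):return cv2.resize(i[y:y+h,x:x+w],(400,300),interpolation=cv2.INTER_CUBIC)
cv2.imwrite("pics/crop0.png",np.vstack([np.hstack([r(a,180,150),r(b,310,140)]),np.hstack([r2(a,270,235,133,100),r2(b,150,130,133,100)])]))
E
```

```text
(no output)
```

View pics/crop0.png

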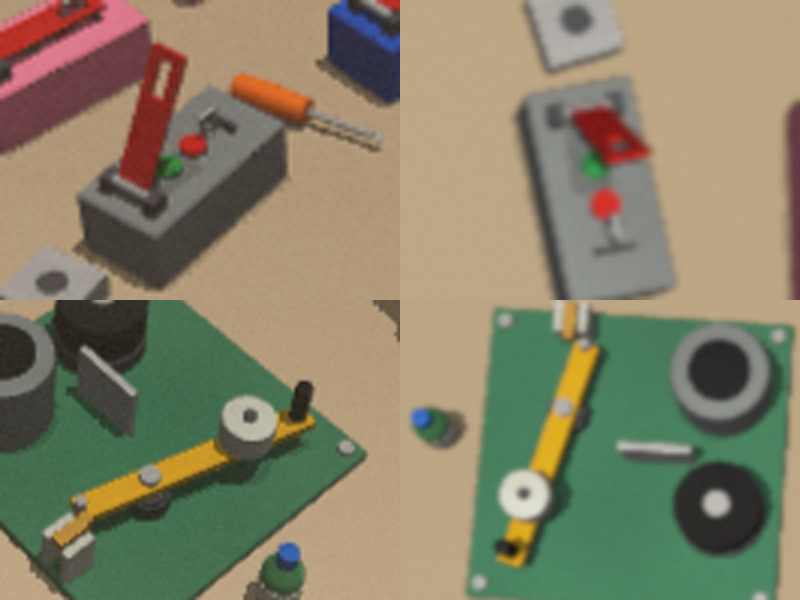

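The crop confirms the grey box: its hasp stands open at crop (155,120), leaning toward the staple at crop (613,235), with the hinge at the far end. The post is at the near end of the yellow bar, crop (302,400), and its +y side is free. Next I'll measure the geometry.

```bash
python3 - <<'E'
from h import *
np.set_printoptions(precision=1,suppress=True)
C={}
for n in("scene","top"):
    p=env.grab_frame(n); M,t,f=cam(p)
    v,u=np.mgrid[0:420,0:560]; d=p["z_map"]
    X=np.stack([(u-p["cx"])/f*d,(v-p["cy"])/f*d,d],-1)@M.T+t
    hsv=cv2.cvtColor(p["frame"],cv2.COLOR_RGB2HSV).astype(int); c=p["frame"].astype(int)
    C[n]=(X,hsv)
    def box(x0,x1,y0,y1,z0,z1): return (d>0)&(X[...,0]>x0)&(X[...,0]<x1)&(X[...,1]>y0)&(X[...,1]<y1)&(X[...,2]>z0)&(X[...,2]<z1)
    red=((hsv[...,0]<8)|(hsv[...,0]>172))&(hsv[...,1]>150)
    m=box(480,680,-300,-160,78,260)&red
    P=X[m]; print(n,"hasp pts",len(P)); 
    if len(P)>5:
        print(P[P[:,2].argsort()][[0,len(P)//4,len(P)//2,3*len(P)//4,-1]])
        w,V=np.linalg.eigh(np.cov(P.T)); print("dirs",V.T[::-1],P.mean(0))
    m=box(500,680,-300,-160,54,65); r=cv2.minAreaRect(X[m][:,:2].astype(np.float32)); print("boxtop",r)
    m=box(460,540,220,300,65,100); P=X[m]; print("post",len(P),P.mean(0) if len(P) else "",P.min(0),P.max(0), P[P[:,2]>86].mean(0))
    y=(abs(hsv[...,0]-23)<6)&(hsv[...,1]>150)&box(460,680,180,300,38,58); P=X[y]; w,V=np.linalg.eigh(np.cov(P[:,:2].T)); print("bar",len(P),P.mean(0),V[:,1])
    g=(abs(hsv[...,0]-70)<15)&(hsv[...,1]>80)&box(380,800,0,360,6,20); print("plate",cv2.minAreaRect(X[g][:,:2].astype(np.float32)))
    m=box(380,600,120,200,70,90)&(c.max(-1)<70);print("wheel",X[m].mean(0) if m.any() else "")
    m=box(580,700,335,400,5,100);P=X[m];print("bottle",P.mean(0),P.max(0))
E
```

```text
scene hasp pts 257
[[ 628.1 -237.5   78.9]
 [ 613.3 -233.7  100.7]
 [ 599.7 -224.2  122.5]
 [ 589.  -216.1  144.6]
 [ 575.6 -224.4  173.5]]
dirs [[-0.5 -0.1  0.9]
 [-0.2  1.   0. ]
 [-0.9 -0.1 -0.5]] [ 601.9 -229.6  123.5]
boxtop ((573.9154052734375, -233.2288360595703), (158.27798461914062, 82.23870086669922), 10.282944679260254)
post 103 [517.1 261.7  81.4] [494.1 232.4  66.2] [539.9 276.6  93.9] [501.4 268.5  90.5]
bar 431 [604.8 236.2  47.7] [-0.9  0.3]
plate ((596.5958862304688, 160.26393127441406), (308.0173034667969, 299.5499572753906), 85.85427856445312)
wheel 
bottle [635.6 358.1  44.5] [684.6 395.4  78.5]
top hasp pts 126
[[ 623.5 -231.9   81.1]
 [ 608.2 -234.4  110.9]
 [ 598.2 -238.4  131.3]
 [ 579.8 -222.5  154.5]
 [ 571.  -218.9  172.1]]
dirs [[-0.5 -0.1  0.9]
 [-0.2  1.  -0. ]
 [-0.9 -0.1 -0.5]] [ 594.6 -226.8  131.2]
boxtop ((570.4031982421875, -231.60076904296875), (155.73048400878906, 80.6826171875), 11.206277847290039)
post 104 [520.3 257.8  80.4] [489.6 232.   65.2] [539.5 276.7  95.8] [497.2 270.4  91.3]
bar 361 [593.4 236.6  47.5] [-1.   0.3]
plate ((594.514892578125, 161.0823516845703), (303.73931884765625, 294.9048156738281), 86.05911254882812)
wheel 
bottle [620.8 352.4  46.1] [686.4 397.4  77.9]
```

move_arm:
  plan:
    - [[2.3,-4.3,0.3],8.5,1]
    - [[2.3,-4.3,0.3],8.5,1]
    - [[2.3,-4.3,0],8.5,1]
    - [[2.3,-4.3,0],0,1]
    - [[2.3,-4.3,0],0,1]
  squeeze: 20

```text
time_s: 1.6
ee_pos: [360.8, 307.1, 220.1]
ee_rot: [180.0, 0.0, 179.2]
force: [0.5, 0.5, -0.5]
gripper_width: 54.1
gripper_force: 0.0
```

move_arm:
  plan:
    - [[2.3,-4.3,0],0,1]
    - [[2.3,-4.3,0],0,1]
    - [[2.3,-4.3,0],0,1]
    - [[2.3,-4.3,0],0,1]
    - [[2.3,-4.3,0],0,1]

```text
time_s: 2.1
ee_pos: [475.9, 91.8, 220.2]
ee_rot: [180.0, 0.1, 179.1]
force: [1.0, 1.4, -0.3]
gripper_width: 14.0
gripper_force: 0.0
```

move_arm:
  plan:
    - [[2.3,-4.3,0],0,1]
    - [[2.3,-4.3,0],0,1]
    - [[2.3,-4.3,0],0,1]
    - [[2.3,-4.3,0],0,1]
    - [[2.3,-4.3,0],0,1]

```text
time_s: 2.6
ee_pos: [590.9, -123.3, 220.0]
ee_rot: [180.0, 0.0, 179.1]
force: [1.6, 0.7, 0.8]
gripper_width: 0.1
gripper_force: 0.0
```

move_arm:
  plan:
    - [[2.4,-4.3,0],0,1]
    - [[2.4,-4.3,0],0,1]
    - [[0,-0.8,-2],0,1]
    - [[0,0,-4],0,1]
    - [[0,0,-3],0,1]

```text
time_s: 3.1
ee_pos: [637.7, -216.0, 127.8]
ee_rot: [180.0, -0.1, 179.0]
force: [-0.0, 0.0, -0.1]
gripper_width: 0.7
gripper_force: 0.0
```

```bash
python3 - <<'E'
from h import *
p=env.grab_frame("scene"); print(env.state()["ee_pos"])
cv2.imwrite("pics/c1.png",cv2.resize(p["frame"][100:250,140:340,::-1],(800,600)))
E
```

```text
[ 634.68095744 -214.53692662  122.19659198]
```

View pics/c1.png

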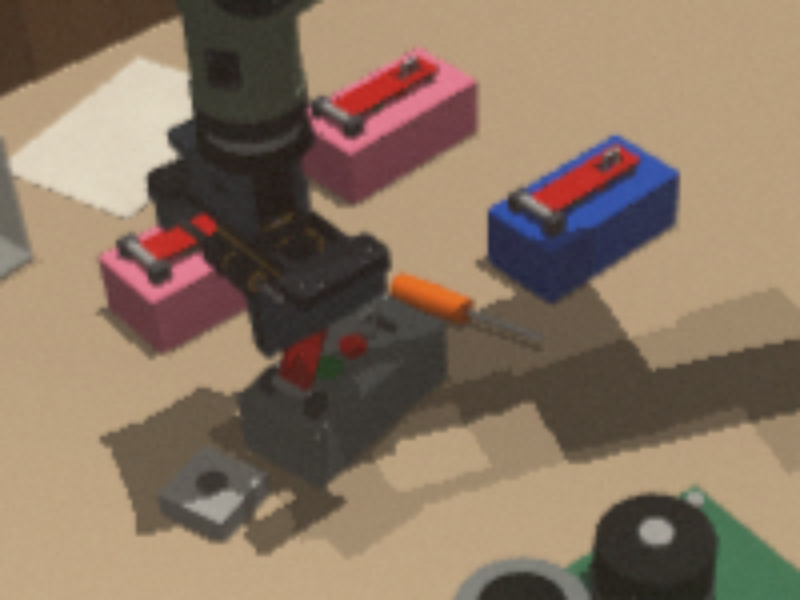

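The gripper is over the box, with the hasp at crop (300,360) partly hidden by the fingers. The pose has drifted a little, so I'll check the state and where the TCP projects.

```bash
python3 - <<'E'
from h import *
np.set_printoptions(precision=1,suppress=True)
p=env.grab_frame("scene"); s=env.state(); print(s)
for z in (0,40): print((proj(p,s["ee_pos"]+[0,0,z])-[140,100])*4)
for s_ in (0,50,112):
  for th in (63,): print("hasp",(proj(p,[629-s_*.983*np.cos(np.radians(th)),-221-s_*.186*np.cos(np.radians(th)),71+s_*np.sin(np.radians(th))])-[140,100])*4)
E
```

```text
{'time_s': 3.2, 'qpos': array([ -19.6,   30.6,   82.9,    0. ,   67.1, -108.7]), 'qvel': array([ 0.3, -2.8, -5.2, -0.1,  2.4,  0.1]), 'effort': array([ -0.2, -52.3, -22.9,  -0.1,  -0.3,  -0. ]), 'ee_pos': array([ 635.2, -214.5,  124.7]), 'ee_rot': array([179.8,  -0.6, 179.1]), 'force': array([ 0.2,  0.2, -1.1]), 'torque': array([ 0.1, -0. , -0. ]), 'gripper_force': 0.0, 'gripper_width': 0.6193581408502203}
[285.9 346.5]
[280.6 304.9]
hasp [293.7 391.3]
hasp [308.5 330.7]
hasp [327.3 253. ]
```

move_arm:
  plan:
    - [[-0.9,-0.4,0.1],0,1]
    - [[-0.8,-0.4,0],0,1]
    - [[-0.8,-0.2,-0.5],0,1]
    - [[-0.8,-0.1,-0.6],0,1]
    - [[-0.5,-0.1,-0.6],0,1]

```text
time_s: 3.7
ee_pos: [599.7, -227.7, 114.7]
ee_rot: [-180.0, 0.1, 179.1]
force: [-0.5, -0.3, 2.2]
gripper_width: 0.3
gripper_force: 0.7
```

move_arm:
  plan:
    - [[-0.5,-0.1,-0.7],0,1]
    - [[-0.4,-0.1,-0.7],0,1]
    - [[-0.3,-0.1,-0.8],0,1]
    - [[-0.2,0,-0.6],0,1]
    - [[0,0,-0.3],0,1]

```text
time_s: 4.2
ee_pos: [585.5, -230.2, 81.7]
ee_rot: [180.0, -0.1, 179.1]
force: [-1.4, -0.7, 1.9]
gripper_width: 0.4
gripper_force: 0.6
```

Contact force is about 2 N upward, as expected. Now I'll press down to the closed height.

move_arm:
  plan:
    - [[0,0,-0.4],0,1]
    - [[0,0,-0.3],0,1]
    - [[0,0,-0.2],0,1]
    - [[0,0,0],0,1]
    - [[0,0,0],0,1]

```text
time_s: 4.7
ee_pos: [586.6, -230.3, 73.8]
ee_rot: [180.0, 0.0, 179.1]
force: [0.5, -0.3, 0.5]
gripper_width: 0.3
gripper_force: 0.2
```

move_arm:
  plan:
    - [[0,0,-0.1],0,1]
    - [[0,0,-0.1],0,1]
    - [[0,0,-0.1],0,1]
    - [[0,0,0],0,1]
    - [[0,0,0],0,1]

```text
time_s: 5.2
ee_pos: [586.6, -230.3, 73.6]
ee_rot: [-180.0, 0.1, 179.1]
force: [-4.5, 1.8, 14.3]
gripper_width: 0.5
gripper_force: 7.0
```

move_arm:
  plan:
    - [[0,0,3],0,1]
    - [[0,0,4.5],0,1]
    - [[0,0,3],0,1]
    - [[-0.8,4.9,0],0,1]
    - [[-0.8,4.9,0],0,1]

```text
time_s: 5.7
ee_pos: [570.9, -132.3, 177.0]
ee_rot: [-180.0, 0.2, 178.9]
force: [0.3, 0.0, -0.1]
gripper_width: 0.8
gripper_force: 0.0
```

```bash
python3 - <<'E'
from h import *
np.set_printoptions(precision=1,suppress=True)
p=env.grab_frame("top"); M,t,f=cam(p); d=p["z_map"]; v,u=np.mgrid[0:420,0:560]
X=np.stack([(u-p["cx"])/f*d,(v-p["cy"])/f*d,d],-1)@M.T+t
hsv=cv2.cvtColor(p["frame"],cv2.COLOR_RGB2HSV).astype(int)
m=((hsv[...,0]<8)|(hsv[...,0]>172))&(hsv[...,1]>150)&(abs(X[...,0]-572)<80)&(abs(X[...,1]+232)<40)&(d>0)
print(X[m][:,2].max(),X[m].mean(0),m.sum()); print(env.state()["ee_pos"])
cv2.imwrite("pics/c2.png",cv2.resize(p["frame"][120:240,300:460,::-1],(800,600)))
E
```

```text
76.67777177118751 [ 554.8 -226.7   73. ] 33
[ 568.2 -124.   176.4]
```

View pics/c2.png

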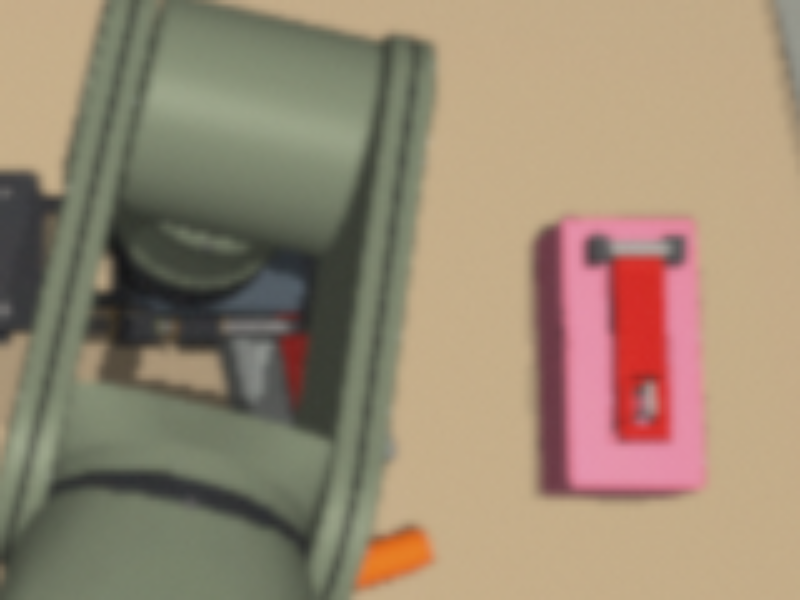

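The robot arm covers most of the box in this view. The visible strip of the hasp, crop (295,365), lies level at z ≈ 73 mm, so it is closed. On to the post.

move_arm:
  plan:
    - [[-0.8,4.9,0],0,1]
    - [[-0.8,4.9,0],0,1]
    - [[-0.8,4.9,0],0,1]
    - [[-0.8,4.9,0],0,1]
    - [[-0.8,4.9,0],0,1]

```text
time_s: 6.25
ee_pos: [529.8, 114.5, 175.9]
ee_rot: [180.0, 0.0, 179.1]
force: [0.4, -0.3, -0.2]
gripper_width: 0.2
gripper_force: 0.0
```

move_arm:
  plan:
    - [[-0.8,4.9,0],0,1]
    - [[-0.8,4.9,0],0,1]
    - [[-0.8,4.9,0],0,1]
    - [[-0.8,4.9,0],0,1]
    - [[0,0,0],0,1]

```text
time_s: 6.75
ee_pos: [497.2, 314.3, 175.5]
ee_rot: [179.8, 0.0, 179.5]
force: [1.0, -1.1, -0.1]
gripper_width: 0.3
gripper_force: 0.0
```

```bash
python3 - <<'E'
from h import *
np.set_printoptions(precision=1,suppress=True)
p=env.grab_frame("scene"); print(env.state()["ee_pos"])
for l in("push_post","tensioner_pivot"):
  for d in env.landmark_of(p,l)[:2]: print(l,d["score"],at_z(p,d["point"],dict(push_post=80,tensioner_pivot=48)[l]))
cv2.imwrite("pics/c3.png",cv2.resize(p["frame"][120:330,160:440,::-1],(800,600)))
E
```

```text
[497.6 311.3 175.4]
push_post 0.96 [488.9 261.4  80. ]
push_post 0.27 [ 616.  -181.9   80. ]
tensioner_pivot 0.58 [638.1 213.2  48. ]
```

View pics/c3.png

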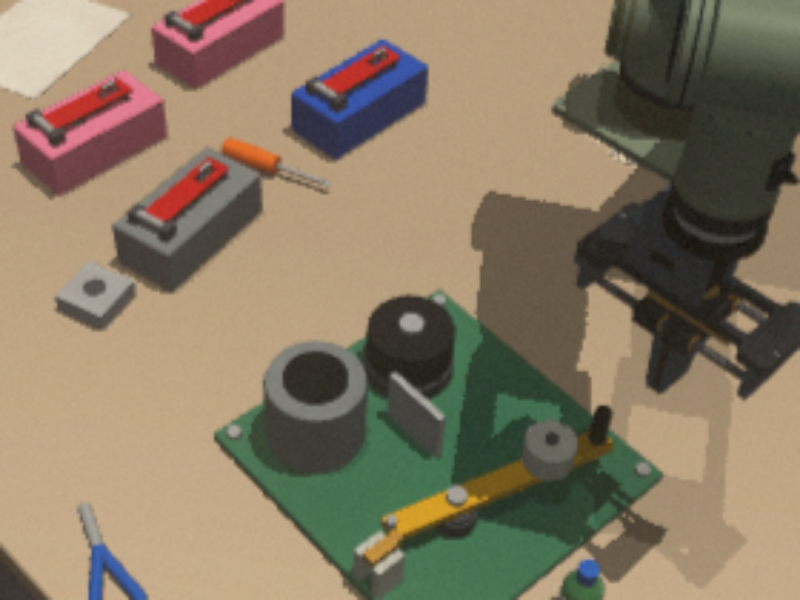

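The hasp is closed with the staple through its slot, at crop (185,195). The post is at crop (600,425), and the closed fingers are clear on its +y side. Descend beside it.

move_arm:
  plan:
    - [[0,0,-2.5],0,1]
    - [[0,0,-4],0,1]
    - [[0,0,-3],0,1]
    - [[0,0,-1.5],0,1]
    - [[0,0,0],0,1]

```text
time_s: 7.4
ee_pos: [497.2, 305.8, 63.5]
ee_rot: [-179.8, -0.3, 179.0]
force: [0.8, 0.2, 0.0]
gripper_width: 0.3
gripper_force: 0.0
```

move_arm:
  plan:
    - [[0,-1,0],0,1]
    - [[0,-0.8,0],0,1]
    - [[0,-0.5,0],0,1]
    - [[0,-0.3,0],0,1]
    - [[0,0,0],0,1]

```text
time_s: 7.9
ee_pos: [498.0, 283.5, 67.2]
ee_rot: [179.8, 0.0, 179.0]
force: [-2.4, 6.3, 1.7]
gripper_width: 0.6
gripper_force: 2.8
```

move_arm:
  plan:
    - [[0,-1,0],0,1]
    - [[0,-1,0],0,1]
    - [[0,-1,0],0,1]
    - [[0,-1,0],0,1]
    - [[0,-1,0],0,1]

```text
time_s: 8.4
ee_pos: [496.7, 234.0, 66.7]
ee_rot: [179.8, -0.1, 179.0]
force: [-4.2, 7.1, 0.8]
gripper_width: 0.4
gripper_force: 3.6
```

move_arm:
  plan:
    - [[0,-0.5,0],0,1]
    - [[0,0,0],0,1]
    - [[0,0,0],0,1]
    - [[0,0,0],0,1]

```text
time_s: 8.8
ee_pos: [496.8, 229.1, 66.7]
ee_rot: [179.8, -0.1, 179.0]
force: [-5.6, 6.6, 1.8]
gripper_width: 0.6
gripper_force: 3.5
```

```bash
python3 - <<'E'
from h import *
np.set_printoptions(precision=2,suppress=True)
for n in("scene","top"):
    p=env.grab_frame(n); M,t,f=cam(p); d=p["z_map"]; v,u=np.mgrid[0:420,0:560]
    X=np.stack([(u-p["cx"])/f*d,(v-p["cy"])/f*d,d],-1)@M.T+t
    hsv=cv2.cvtColor(p["frame"],cv2.COLOR_RGB2HSV).astype(int)
    y=(abs(hsv[...,0]-23)<6)&(hsv[...,1]>150)&(X[...,0]>460)&(X[...,0]<670)&(X[...,1]>150)&(X[...,1]<300)&(abs(X[...,2]-48)<5)
    P=X[y]; w,V=np.linalg.eigh(np.cov(P[:,:2].T)); a=V[:,1]; a=a*-np.sign(a[0]); print(n,len(P),a,np.degrees(np.arctan2(a[1],a[0]))%360)
    if n=="scene": cv2.imwrite("pics/c4.png",cv2.resize(p["frame"][120:330,160:440,::-1],(800,600)))
s=env.state();print(s["ee_pos"],s["force"],s["time_s"])
E
```

```text
scene 299 [-1.   -0.08] 184.3689907358833
top 204 [-1.   -0.08] 184.43978002199674
[496.75 229.12  66.71] [-5.8   5.47  1.58] 8.9
```

View pics/c4.png

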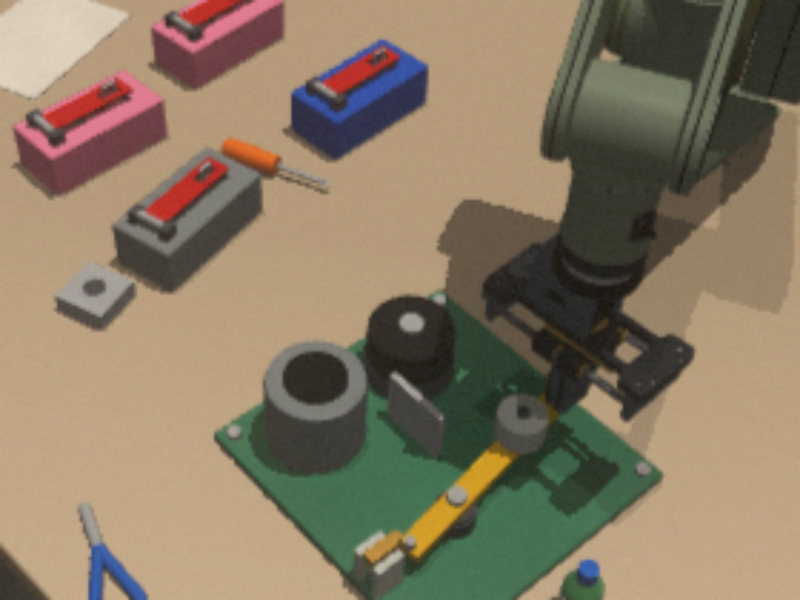

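The arm has turned from about 162° to 184.4°, which is ≈0.385 rad, past the click. The tail at crop (385,550) is clear of the tooth, and the bottle, block and graver haven't moved. I'll add a little margin and then let it settle.

move_arm:
  plan:
    - [[0,-0.3,0],0,1]
    - [[0,-0.2,0],0,1]
    - [[0,0,0],0,1]
    - [[0,0,0],0,1]
    - [[0,0,0],0,1]

```text
time_s: 9.4
ee_pos: [497.0, 224.2, 66.7]
ee_rot: [179.8, -0.1, 179.0]
force: [-4.5, 6.5, -0.5]
gripper_width: 0.2
gripper_force: 3.6
```

```bash
python3 - <<'E'
from workcell import env
s=env.state(); print(s["ee_pos"],s["force"],s["time_s"]); print(env.job_done())
E
```

```text
[497.01198926 224.22752223  66.71620828] [-4.45642778  6.49443036 -0.48176739] 9.4
the job is handed in; nothing more can be done
None
```

I closed the hasp over its staple, then pushed the tensioner to about 0.42 rad, past its click. The fingers are holding it there with roughly 7 N. I handed the job in at 9.4 s; it returned no verdict, and I inferred the pawl drop from the arm's angle rather than measuring it.

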